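# Set the outer ring of a dual exposure control to its stop post

### The job

Set the x-ray console for the next patient: turn only the outer ring of the dual control clockwise until you feel its lug come to bear on the screw in the stop post, pressing it there only gently (a few newtons, never 10) so that the post keeps its setting, and without turning the inner knob. Then press the round confirm button all the way down, let it come back up, and leave the lug resting against the screw and everything else on the table where it was.

Things in the scene. Friction and masses are not known exactly. Their poses are not given: they have to be found in the camera images.
- console: Fixed control console: off-white box 220 (its x) x 320 (its y) x 55 mm high. Origin: centre of its underside; +z up; -x side towards the robot. Its deck is 55 above the origin. In its frame (mm) the dual control's upright axis is at x 0, y +55, the confirm button at x -15, y -85; a display hood 45 x 100, 22 high above the deck, is centred at x +85, y -90
- knob_axis (a point): Point on the upright axis of the dual control, level with the flat top of its outer ring, 42 mm above the deck. Ring, collar and inner knob turn independently about this axis. Fingertips kept 16 mm or more above the deck pass over lug and post
- ring: Black outer ring. Ribbed grip cylinder 50 mm dia, from 15 to 42 above the deck, gripped on its sides. Its lug is a bar 10 wide reaching out to radius 52, 6 to 12 above the deck. Origin on the axis at deck height; +x along the lug. Turns against a steady friction of about 0.12 N m and stays where left; no end stop of its own in the region used
- lug (a point): Point on the centre line of the outer ring's lug, 44 mm from the axis, 9 above the deck; it goes round with the ring. At the start the post is between 0.6 and 2.4 rad clockwise (seen from above) of the lug
- collar: Thin metal disc under the ring, 106 mm dia, top 5 above the deck, carrying the stop post. Origin on the axis at deck height; +x towards the post. Held only by friction of about 0.5 N m: a push of about 11 N on the post makes it slip round. So turning the ring takes about 0.12 N m when free, rises steeply once the lug bears on the post, and 0.62 N m makes the collar slip
- post (a point): Stop post: upright steel pin of 8 mm dia on the collar, its centre 44 from the axis, 5 to 13 above the deck; this point is on its centre line, 9 above the deck. A steel adjusting screw (6 dia, round tip) sticks 2 to 8 out of the post towards the lug, set differently each time and not measured: the lug's flank (5 from its centre line) comes to bear on the screw, with lug and post 11 to 17 apart
- inner_mark (a point): Point at the marked end of the grip bar of the metal inner knob, 15 mm from the axis, 62 above the deck; goes round with it. The inner knob: 34 dia, 43 to 55 above the deck, with a grip bar 32 long and 8 wide on it up to 62. Very easy to turn (about 0.012 N m): any rub moves it
- confirm_top (a point): Centre of the top of the confirm button: white round push cap of 28 mm dia in a grey round housing of 44 dia, 12 high; top 22 above the deck when up. Travels straight down 6 mm; starts to move at about 1.5 N, fully down at 5 N, springs back
- confirm (a joint): Travel of the confirm button in m: 0 up, 0.006 fully down
- tub: Bystander: upright round plastic tub, 62 dia x 130 high (mm); origin at the centre of its underside
- mouse: Bystander: computer mouse, 105 x 58 x 32 (mm); origin at the centre of its underside
- sleeve: Bystander: flat black sensor-plate sleeve, 45 x 60 x 6, lying in front of the console (mm); origin at the centre of its underside
- biteblock: Bystander: small clear bite block, 22 x 34 x 22, lying on the console deck behind the controls (mm); origin at the centre of its underside

How it is judged:
By the outcome, as a careful person would: the job done as asked, in the order asked, and still so for the second after the job is handed in, with the robot touching nothing.
It also fails if it takes over 72 s, if anything falls off the work surface, if the arm or the gripper's body presses on something with over 40 N, if the wrist force passes 120 N, or if a joint passes its speed limit or range.

### The arm

A 6-joint arm with a two-finger parallel gripper is mounted at the origin on the work surface. World frame = base frame: x ahead of the robot, y to its left, z up, the work surface at z = 0. Lengths are in m, angles in rad, forces in N, time in s.
With the tool pointing down it reaches from about 0.35 to 0.875 m from the base axis. Payload 15.5 kg.
Tool frame: the origin (TCP) lies at the very end of the fingers, on their centre line; the grasp point (between the pads) lies 19 mm behind it; y points along the fingers, x is the direction in which the jaws open and shut, and the axes are right-handed (so a half turn about y gives the same grasp; the last joint's range is limited). The gripper opens to 85 mm and grips with 20 to 120 N. Pads are 22 mm wide; open, the fingers measure 114 mm over their backs; the gripper's body (76 mm by 85 mm) begins 54 mm behind the grasp point. The pads swing forward as they close: fully open they stand 13 mm farther back than shut.
Start: joints at [-0.096, 0.494, 1.345, -0, 1.302, -0.096], TCP at [0.625, 0, 0.231] pointing down, gripper open.
Joint ranges: [-2.91, 2.91], [-0.82, 2.16], [0.22, 2.67], [-1.22, 4.37], [0.12, 2.79], [-3.08, 3.08]. Speed limits (rad/s): [1.89, 1.89, 2.57, 3.01, 3.01, 3.01].

### API

Orientations are given as a 3x3 rotation matrix whose columns are the frame's x, y, z axes.
In Python, from station import env gives the robot as it stands.
- The arm moves only by the tool move_arm, never from a script. Its argument "series" is a list of rows, each a list of 3 entries, a list of its own where there are three numbers: the shift along the world's x, y, z in units of 0.3 m (1.0 is 0.3 m), then the turn about the world's z in units of 0.1 rad (1.0 is 0.1 rad), then the opening, from -1 (shut) to 1 (fully open), so that 0 is half open. A call has 1 to 5 rows; each row shifts and turns the commanded pose from where the row before left it; what a row does not reach is not made up. A row lasts 1/12 s, in which the tool goes at most 41.7 mm and 7.16 degrees, less where a joint would pass 70% of its speed; a pose out of reach is approached as far as the arm can. A call with a number of a shift or a turn outside -1 to 1 is refused whole. A call with a gripper value outside its range is refused whole. The fingers move at their own pace and stop on an object; "grip_force" is the grip in N (left out, the last holds). Time passes only in rows, so rows that do not move let the fingers close. It gives the time, the measured TCP pose, the force and the opening at its end, in the units of the state.
- env.get_obs(): the state, without advancing time (a new reading comes with each control period).
- env.get_image(name): name is "scene" or "side" or "wrist"; returns a dict with "frame" (384x512x3 uint8, red, green, blue), "fov_y" (degrees; the focal length in pixels is half the picture's height over the tangent of half this angle, whatever the lens; pixels are square), "cx", "cy" (the principal point, pixels), "T" (4x4, takes a point from camera to world coordinates). Camera axes: x right, y down, z forward; pixel columns grow to the right and rows downward; lengths in m; the calibration is good to about 2 mm. A picture is of the moment at which its call begins. There is no depth.
- env.hand_in(): hands the job in, once; it reports no verdict.
The state is a dict: "t": time; "q": joint angles; "qvel": joint speeds; "joint_torque": joint torques, N m; "ee_pos": TCP position; "ee_rot": TCP orientation; "contact_force": force on the tool from outside, world axes, zero at the start; "ft_torque": the same for the moment, N m; "opening": opening from 0.0 (shut) to 1.0 (fully open).
Only numpy, scipy, OpenCV 4.12 (cv2) and the standard library are available. Lean on these libraries where they do the work, as an engineer would, in place of code of your own. Each camera call takes 0.05 s, during which the arm holds its last target.

## Working session

There is one attempt and no reset: what is moved stays moved. The work goes in short steps, Python scripts to look and compute and a tool call to move; the robot and the scene stay as the last step left them, time stands still between calls to the robot, and variables do not carry over. Pictures are saved under pics/ and viewed, and the job is handed in when it is done.

Besides the shell and the picture viewer there is one more tool, called after "Call:" as name(argument=value, ...), one argument or row to a line, values as JSON. move_arm: Moves the arm, as the interface text tells. Shifts and turns lie within -1 to 1; 1 stands for 0.3 m of shift or 0.1 rad of turn. Its arguments: {"type":"object","properties":{"series":{"type":"array","items":{"type":"array"}},"grip_force":{"type":"number"}},"required":["series"]}

```bash
mkdir -p pics; ls; python3 - <<'E'
from station import env
import cv2,pickle
o=env.get_obs();print({k:o[k] for k in o})
d={}
for n in ["scene","side","wrist"]:
    im=env.get_image(n);d[n]=im
    cv2.imwrite(f"pics/{n}0.png",im["frame"][:,:,::-1])
    print(n,im["fov_y"],im["cx"],im["cy"],im["T"].round(4).tolist())
pickle.dump(d,open("im0.pkl","wb"))
E
```

```text
pics
{'t': 0.0, 'q': array([-9.54990094e-02,  4.94170051e-01,  1.34614472e+00,  2.87834268e-05,
        1.30249015e+00, -9.55058871e-02]), 'qvel': array([ 3.29684276e-05, -1.31411666e-03,  1.45807641e-03, -1.19978702e-03,
        2.33432391e-03, -1.84586165e-04]), 'joint_torque': array([-2.68344644e-03, -8.82162237e+01, -3.83866239e+01, -4.40739132e-04,
        1.02696815e-02,  1.38197843e-04]), 'ee_pos': array([6.24637178e-01, 4.79231082e-05, 2.30703812e-01]), 'ee_rot': array([[ 9.99999275e-01, -1.20409746e-03,  8.55828435e-07],
       [-6.83376156e-07,  1.43221601e-04,  9.99999990e-01],
       [-1.20409757e-03, -9.99999265e-01,  1.43220674e-04]]), 'contact_force': array([ 0.41207446,  0.26872458, -0.0149064 ]), 'ft_torque': array([-0.04012027, -0.03012245, -0.00713661]), 'opening': 0.9992586882852952}
scene 47.22855392816577 256.5995097610985 195.03177548733532 [[0.7316, 0.3634, -0.5768, 1.1033], [0.6813, -0.3601, 0.6373, -0.5562], [0.0239, -0.8592, -0.511, 0.6081], [0.0, 0.0, 0.0, 1.0]]
side 46.13045654657072 256.83053444596186 190.004510433782 [[-0.9201, -0.2958, 0.2566, 0.2431], [-0.3916, 0.7013, -0.5957, 0.7847], [-0.0037, -0.6486, -0.7611, 1.0133], [0.0, 0.0, 0.0, 1.0]]
wrist 61.74955076996301 255.04501211345908 186.53821180750936 [[1.0, 0.0003, -0.0008, 0.6251], [0.0001, -0.9622, -0.2723, 0.0686], [-0.0009, 0.2723, -0.9622, 0.3726], [0.0, 0.0, 0.0, 1.0]]
```

View pics/scene0.png

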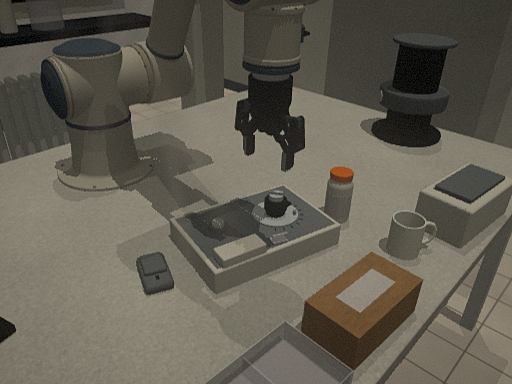

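View pics/side0.png

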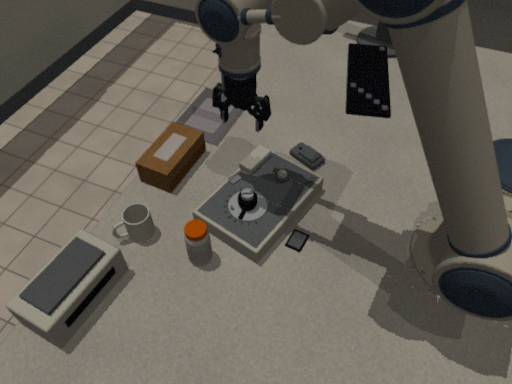

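View pics/wrist0.png

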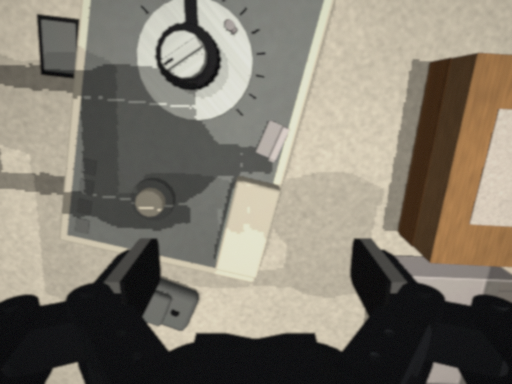

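```bash
python3 - <<'E'
import cv2,pickle
d=pickle.load(open("im0.pkl","rb"))
f=d["wrist"]["frame"][0:130,110:280,::-1]
cv2.imwrite("pics/w0z.png",cv2.resize(f,None,fx=4.5,fy=4.5,interpolation=cv2.INTER_CUBIC))
f=d["side"]["frame"][130:270,180:340,::-1]
cv2.imwrite("pics/s0z.png",cv2.resize(f,None,fx=4,fy=4,interpolation=cv2.INTER_CUBIC))
E
```

```text
(no output)
```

View pics/w0z.png

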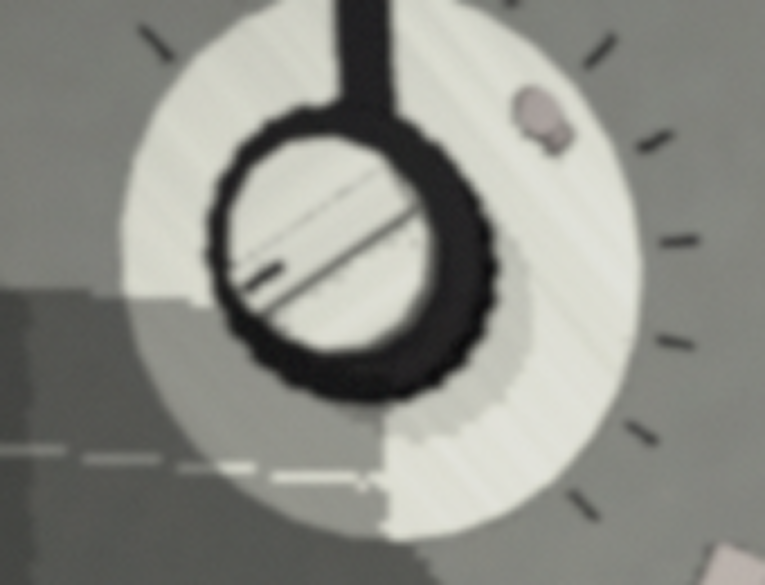

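View pics/s0z.png

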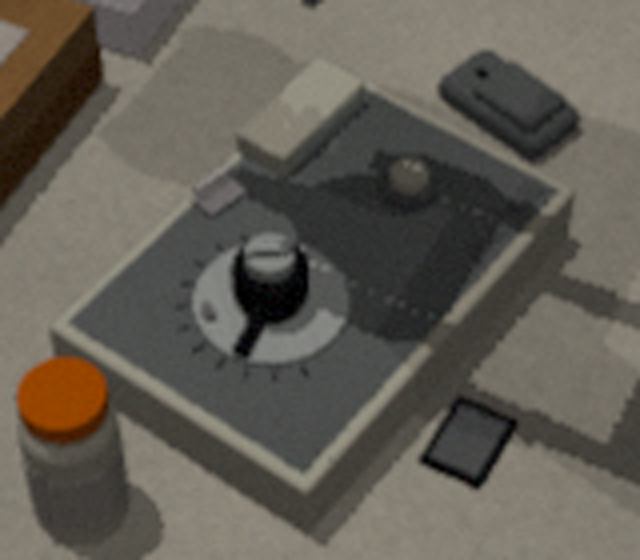

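```bash
cat > h.py <<'E'
import numpy as np,cv2
def bp(im,u,v,z):
    f=im["frame"].shape[0]/2/np.tan(np.radians(im["fov_y"]/2))
    d=im["T"][:3,:3]@np.array([(u-im["cx"])/f,(v-im["cy"])/f,1]);o=im["T"][:3,3]
    return (o+d*(z-o[2])/d[2])
def pj(im,p):
    f=im["frame"].shape[0]/2/np.tan(np.radians(im["fov_y"]/2))
    c=im["T"][:3,:3].T@(np.array(p)-im["T"][:3,3]);return c[:2]/c[2]*f+[im["cx"],im["cy"]]
def cfit(P):
    P=np.array(P)[:,:2];A=np.c_[2*P,np.ones(len(P))];s=np.linalg.lstsq(A,(P**2).sum(1),rcond=None)[0]
    return s[:2],np.sqrt(s[2]+s[0]@s[0])
E
python3 - <<'E'
import pickle,numpy as np
from h import *
d=pickle.load(open("im0.pkl","rb"));w=d["wrist"]
Z=lambda x,y:(x/4.5+110-.39,y/4.5-.39)
col=[Z(*p) for p in [(122,250),(135,150),(180,70),(500,18),(575,75),(642,270),(620,385),(560,470),(470,530),(400,541)]]
print("collar",cfit([bp(w,*p,.060) for p in col]))
ring=[Z(*p) for p in [(210,240),(225,175),(270,125),(320,104),(440,145),(485,200),(493,270),(460,350),(370,402),(290,380),(235,320)]]
print("ring",cfit([bp(w,*p,.097) for p in ring[:4]+ring[-2:]]),cfit([bp(w,*p,.097) for p in ring]))
inn=[Z(*p) for p in [(228,240),(310,137),(380,155),(430,240),(330,352),(260,315)]]
print("inner",cfit([bp(w,*p,.110) for p in inn]))
print("btn",bp(w,150,202,.077))
for p in [(68,236),(255,280),(335,0),(91,0)]: print(bp(w,*p,.055))
print("lug end dir",bp(w,*Z(365,20),.067),"post",bp(w,*Z(540,108),.068))
s=d["side"]
print("ring? btn side",bp(s,408/4+180,172/4+130,.077),"inner top",bp(s,270/4+180,252/4+130,.110))
print("tub side",bp(s,195,229,.130),"bite",bp(w,272,141,.077))
print("mark",bp(w,*Z(265,277),.117))
for q in [(60,328),(570,192),(312,480),(320,62)]:print(bp(s,q[0]/4+180,q[1]/4+130,.055))
E
```

```text
Traceback (most recent call last):
  File "h.py", line 11, in cfit
    return s[:2],np.sqrt(s[2]+s[0]@s[0])
                              ~~~~^~~~~
TypeError: unsupported operand type(s) for @: 'numpy.float64' and 'numpy.float64'
```

```bash
sed -i 's/s\[0\]@s\[0\]/s[:2]@s[:2]/' h.py
cat > m0.py <<'E'
import pickle,numpy as np
from h import *
d=pickle.load(open("im0.pkl","rb"));w=d["wrist"]
Z=lambda x,y:(x/4.5+110-.39,y/4.5-.39)
col=[Z(*p) for p in [(122,250),(135,150),(180,70),(500,18),(575,75),(642,270),(620,385),(560,470),(470,530),(400,541)]]
print("collar",cfit([bp(w,*p,.060) for p in col]))
ring=[Z(*p) for p in [(210,240),(225,175),(270,125),(320,104),(440,145),(485,200),(493,270),(460,350),(370,402),(290,380),(235,320)]]
print("ring",cfit([bp(w,*p,.097) for p in ring[:4]+ring[-2:]]),cfit([bp(w,*p,.097) for p in ring]))
inn=[Z(*p) for p in [(228,240),(310,137),(380,155),(430,240),(330,352),(260,315)]]
print("inner",cfit([bp(w,*p,.110) for p in inn]))
print("btn",bp(w,150,202,.077))
for p in [(68,236),(255,280),(335,0),(91,0)]: print(bp(w,*p,.055))
print("lug end dir",bp(w,*Z(365,20),.067),"post",bp(w,*Z(540,108),.068))
s=d["side"]
print("ring? btn side",bp(s,408/4+180,172/4+130,.077),"inner top",bp(s,270/4+180,252/4+130,.110))
print("tub side",bp(s,195,229,.130),"bite",bp(w,272,141,.077))
print("mark",bp(w,*Z(265,277),.117))
for q in [(60,328),(570,192),(312,480),(320,62)]:print(bp(s,q[0]/4+180,q[1]/4+130,.055))
E
python3 m0.py
```

```text
collar (array([0.56980516, 0.09960076]), np.float64(0.052847456433085076))
ring (array([0.57052892, 0.09926448]), np.float64(0.024346205263261887)) (array([0.57119982, 0.09901165]), np.float64(0.024852600506992374))
inner (array([0.56996578, 0.09895105]), np.float64(0.01696721911734369))
btn [ 0.52299165 -0.03063725  0.077     ]
[ 0.42376637 -0.07657807  0.055     ]
[ 0.62483377 -0.13002974  0.055     ]
[0.69542057 0.14987094 0.055     ]
[0.48000068 0.14989965 0.055     ]
lug end dir [0.57006071 0.14373391 0.067     ] post [0.60294698 0.12839189 0.068     ]
ring? btn side [ 0.51805646 -0.03361509  0.077     ] inner top [0.5660936  0.09668676 0.11      ]
tub side [0.62940149 0.26409239 0.13      ] bite [0.64048151 0.02851356 0.077     ]
mark [0.56044078 0.09335367 0.117     ]
[0.68863409 0.17047114 0.055     ]
[ 0.41105523 -0.07964632  0.055     ]
[0.48604963 0.21542597 0.055     ]
[ 0.6270772  -0.13311718  0.055     ]
```

Call:
move_arm(
  series=[
    [[-0.045, 0.083, 0], 0, 1],
    [[-0.045, 0.083, 0], 0, 1],
    [[-0.045, 0.083, 0], 0, 1],
    [[-0.045, 0.083, 0], 0, 1],
    [[0, 0, 0], 0, 1],
  ],
  grip_force=20,
)

```text
t: 0.57
ee_pos: [0.5684, 0.1031, 0.2311]
ee_rot: [[1.0, -0.002, -0.002], [0.002, 0.001, 1.0], [-0.002, -1.0, 0.001]]
contact_force: [0.0, 0.5, 0.4]
opening: 1.004
```

Call:
move_arm(
  series=[
    [[0, 0, 0], 0, 1],
    [[0, 0, 0], 0, 1],
    [[0, 0, 0], 0, 1],
    [[0, 0, 0], 0, 1],
  ],
)

```text
t: 0.9
ee_pos: [0.5714, 0.0988, 0.2311]
ee_rot: [[1.0, -0.0, 0.001], [-0.001, -0.0, 1.0], [-0.0, -1.0, -0.0]]
contact_force: [-0.2, 0.6, -0.2]
opening: 1.003
```

```bash
python3 - <<'E'
from station import env
import cv2,pickle
im=env.get_image("wrist");pickle.dump(im,open("w1.pkl","wb"))
cv2.imwrite("pics/w1.png",im["frame"][:,:,::-1])
o=env.get_obs();print(o["t"],o["ee_pos"],o["ft_torque"],o["contact_force"])
E
```

```text
0.95 [0.57137215 0.09885984 0.23114201] [-0.01138634  0.01769839  0.02269805] [ 1.37955178 -0.38806351 -0.1916185 ]
```

View pics/w1.png

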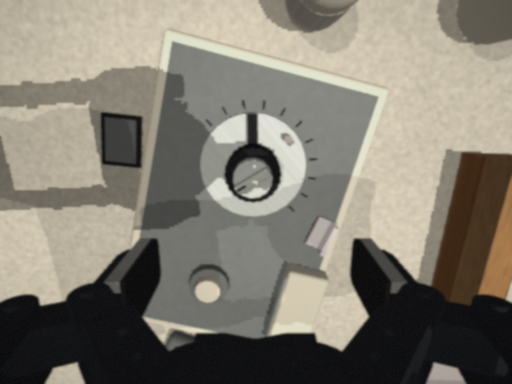

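```bash
python3 - <<'E'
import cv2,pickle
im=pickle.load(open("w1.pkl","rb"))
f=im["frame"][95:225,180:325,::-1]
cv2.imwrite("pics/w1z.png",cv2.resize(f,None,fx=4.5,fy=4.5,interpolation=cv2.INTER_CUBIC))
f=im["frame"][250:320,170:250,::-1]
cv2.imwrite("pics/w1b.png",cv2.resize(f,None,fx=5,fy=5,interpolation=cv2.INTER_CUBIC))
E
```

```text
(no output)
```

View pics/w1z.png

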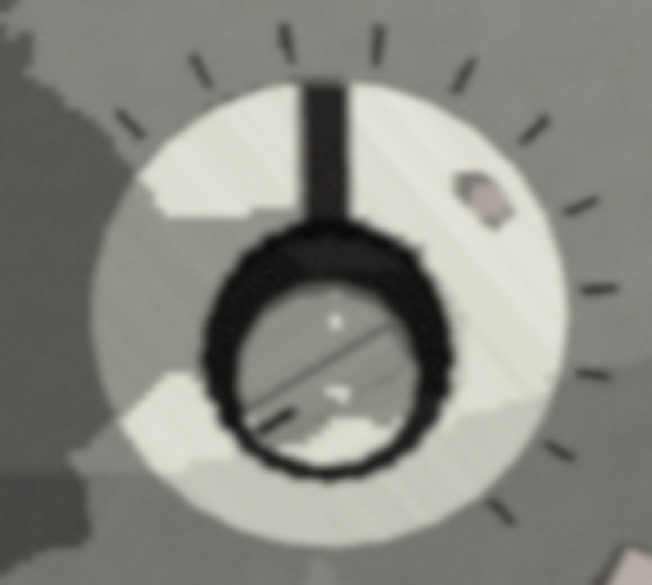

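View pics/w1b.png

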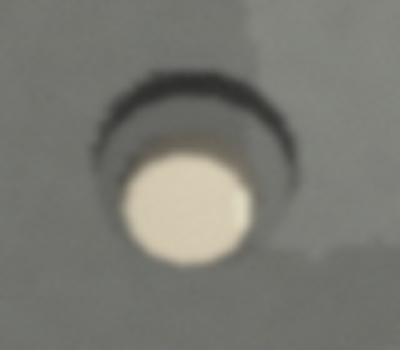

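```bash
python3 - <<'E'
import pickle
from h import *
w=pickle.load(open("w1.pkl","rb"))
print(w["T"].round(4).tolist())
Z=lambda x,y:(x/4.5+180-.39,y/4.5+95-.39)
B=lambda x,y:(x/5+170-.4,y/5+250-.4)
print("collar",cfit([bp(w,*Z(*p),.060) for p in [(92,310),(140,180),(220,107),(400,95),(500,160),(568,310),(540,420),(450,515),(325,547),(200,510),(120,420)]]))
print("ring",cfit([bp(w,*Z(*p),.097) for p in [(203,370),(220,420),(270,466),(328,478),(390,460),(430,420),(452,370)]]))
print("inner",cfit([bp(w,*Z(*p),.110) for p in [(237,370),(265,310),(328,283),(395,320),(416,370),(400,430)]]))
print("btn",cfit([bp(w,*B(*p),.077) for p in [(122,208),(187,152),(250,200),(187,266),(140,250),(235,250),(145,165)]]))
for z in [.06,.063,.066]:print("lug end",bp(w,*Z(325,82),z), bp(w,*Z(302,82),z),bp(w,*Z(348,82),z))
print("post",bp(w,*Z(492,205),.068),"tl",bp(w,*Z(468,185),.066))
print("mark",bp(w,*Z(278,421),.117))
print("corner",bp(w,167,31,.055),bp(w,386,90,.055))
E
```

```text
[[1.0, -0.0009, -0.0001, 0.5718], [-0.0009, -0.9622, -0.2725, 0.1675], [0.0002, 0.2725, -0.9622, 0.373], [0.0, 0.0, 0.0, 1.0]]
collar (array([0.56955964, 0.09898722]), np.float64(0.05224843338318808))
ring (array([0.56916201, 0.10041896]), np.float64(0.024490710497547603))
inner (array([0.56938647, 0.10037126]), np.float64(0.01706575664239608))
btn (array([ 0.52084306, -0.03168116]), np.float64(0.01378778861481691))
lug end [0.56878433 0.15168079 0.06      ] [0.56392343 0.15168531 0.06      ] [0.57364527 0.15167628 0.06      ]
lug end [0.56881318 0.15183198 0.063     ] [0.56399887 0.15183646 0.063     ] [0.57362751 0.15182751 0.063     ]
lug end [0.56884202 0.15198318 0.066     ] [0.56407431 0.1519876  0.066     ] [0.57360975 0.15197875 0.066     ]
post [0.60395856 0.12675803 0.068     ] tl [0.59898067 0.13071572 0.066     ]
mark [0.56044554 0.09357334 0.117     ]
corner [0.49223665 0.2237635  0.055     ] [0.69605652 0.17244243 0.055     ]
```

Call:
move_arm(
  series=[
    [[0, 0, -0.1], 0, 1],
    [[0, 0, -0.1], 0, 1],
    [[0, 0, -0.1], 0, 1],
    [[0, 0, -0.1], 0, 1],
    [[0, 0, -0.05], 0, 1],
  ],
)

```text
t: 1.37
ee_pos: [0.5698, 0.0989, 0.0931]
ee_rot: [[1.0, -0.003, 0.001], [-0.001, -0.0, 1.0], [-0.003, -1.0, -0.0]]
contact_force: [-1.4, 0.0, -0.2]
opening: 1.0
```

Call:
move_arm(
  series=[
    [[0, 0, -0.03], 0, 1],
    [[0, 0, 0], 0, 1],
    [[0, 0, 0], 0, 1],
    [[0, 0, 0], 0, 1],
    [[0, 0, 0], 0, 1],
  ],
)

```text
t: 1.78
ee_pos: [0.5719, 0.0996, 0.0886]
ee_rot: [[1.0, 0.002, 0.0], [-0.0, 0.0, 1.0], [0.002, -1.0, 0.0]]
contact_force: [0.9, -0.2, -0.0]
opening: 1.003
```

```bash
python3 - <<'E'
from station import env
import cv2,pickle
im=env.get_image("wrist");pickle.dump(im,open("w2.pkl","wb"))
cv2.imwrite("pics/w2.png",im["frame"][:,:,::-1])
s=env.get_image("scene")["frame"][100:300,130:400,::-1]
cv2.imwrite("pics/c2.png",cv2.resize(s,None,fx=2.8,fy=2.8,interpolation=cv2.INTER_CUBIC))
o=env.get_obs();print(o["t"],o["ee_pos"],o["ft_torque"],o["contact_force"],o["qvel"])
E
```

```text
1.8833 [0.57155423 0.09964834 0.08828123] [-0.06958227 -0.00986801 -0.0210139 ] [-0.94341561 -0.01846643 -0.607711  ] [ 0.00275687  0.00457704  0.00566465  0.00060631 -0.00456865  0.00106251]
```

View pics/w2.png

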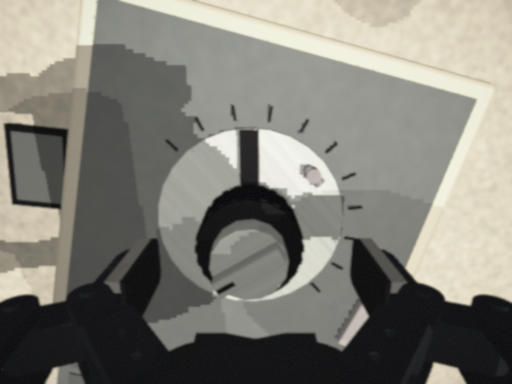

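View pics/c2.png

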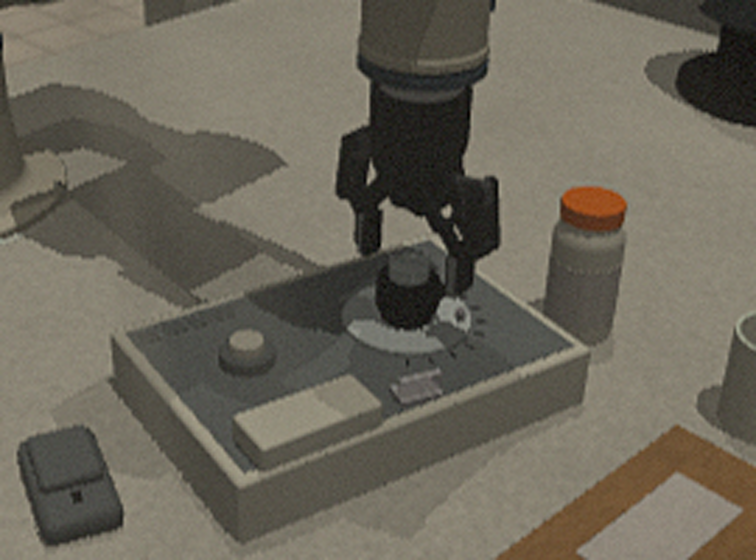

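Call:
move_arm(
  series=[
    [[-0.006, 0, -0.025], 0, 1],
    [[0, 0, -0.026], 0, 1],
    [[0, 0, 0], 0, 0.5],
    [[0, 0, 0], 0, 0.4],
    [[0, 0, 0], 0, 0.4],
  ],
)

```text
t: 2.3
ee_pos: [0.5691, 0.0996, 0.0718]
ee_rot: [[1.0, -0.0, -0.0], [0.0, -0.0, 1.0], [-0.0, -1.0, -0.0]]
contact_force: [0.7, -1.0, -0.0]
opening: 0.705
```

```bash
python3 - <<'E'
from station import env
import cv2,pickle
im=env.get_image("wrist");pickle.dump(im,open("w3.pkl","wb"))
cv2.imwrite("pics/w3.png",im["frame"][:,:,::-1])
o=env.get_obs();print(o["t"],o["ee_pos"],o["ft_torque"],o["contact_force"],o["opening"])
E
```

```text
2.35 [0.56925139 0.09961587 0.07194986] [ 0.00627359 -0.03240292  0.01165765] [-0.37328135 -0.55003159 -0.28036756] 0.7000858621204444
```

View pics/w3.png

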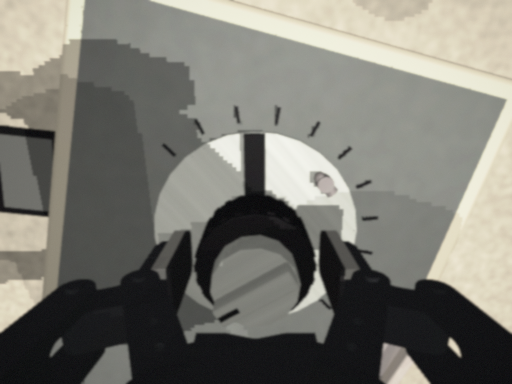

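Call:
move_arm(
  series=[
    [[0, 0, 0], 0, 0.3],
    [[0, 0, 0], 0, 0.2],
    [[0, 0, 0], 0, 0.15],
    [[0, 0, 0], 0, 0.1],
    [[0, 0, 0], 0, 0.1],
  ],
  grip_force=30,
)

```text
t: 2.77
ee_pos: [0.5691, 0.0996, 0.0724]
ee_rot: [[1.0, 0.0, -0.0], [0.0, 0.0, 1.0], [0.0, -1.0, 0.0]]
contact_force: [-3.3, 0.6, 5.9]
opening: 0.572
```

Call:
move_arm(
  series=[
    [[0, 0, 0], 0, 0.0],
    [[0, 0, 0], 0, 0.0],
    [[0, 0, 0], 0, 0],
  ],
)

```text
t: 3.02
ee_pos: [0.5691, 0.0997, 0.0724]
ee_rot: [[1.0, -0.0, -0.0], [0.0, 0.0, 1.0], [-0.0, -1.0, 0.0]]
contact_force: [-2.0, 0.5, 6.0]
opening: 0.573
```

```bash
cat > ob.py <<'E'
from station import env
import numpy as np
np.set_printoptions(precision=4,suppress=True)
o=env.get_obs();R=o["ee_rot"];print(o["t"],o["ee_pos"],"yaw",np.arctan2(R[1,0],R[0,0]).round(4),"tq",o["ft_torque"],"F",o["contact_force"],"op",o["opening"].__round__(3),"jt6",o["joint_torque"][[0,5]])
E
python3 ob.py; cat > pic.py <<'E'
import sys,cv2,pickle
from station import env
n=sys.argv[1];im=env.get_image("wrist");pickle.dump(im,open(n+".pkl","wb"))
cv2.imwrite(f"pics/{n}.png",im["frame"][:,:,::-1])
E
python3 pic.py w4
```

```text
3.0167 [0.5691 0.0997 0.0724] yaw 0.0 tq [ 0.005   0.5521 -0.0059] F [-2.0089  0.4569  6.0164] op 0.573 jt6 [-0.1874 -0.0034]
```

View pics/w4.png

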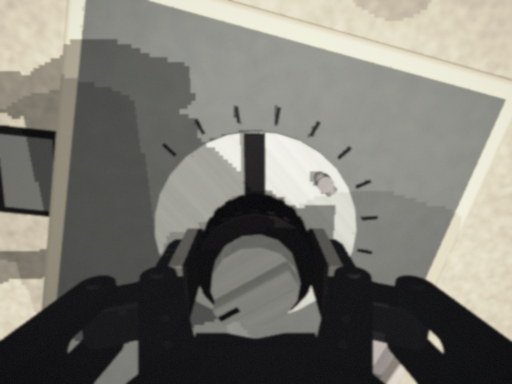

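Call:
move_arm(
  series=[
    [[0, 0, 0], -0.3, 0],
    [[0, 0, 0], -0.3, 0],
    [[0, 0, 0], -0.3, 0],
    [[0, 0, 0], -0.3, 0],
    [[0, 0, 0], -0.3, 0],
  ],
)

```text
t: 3.48
ee_pos: [0.5691, 0.0996, 0.0724]
ee_rot: [[0.989, 0.0, 0.151], [-0.151, -0.0, 0.989], [0.0, -1.0, -0.0]]
contact_force: [-2.4, -0.7, 5.6]
opening: 0.577
```

```bash
python3 ob.py; python3 pic.py w5;python3 ob.py
```

```text
3.4833 [0.5691 0.0996 0.0724] yaw -0.1513 tq [0.0208 0.4785 0.123 ] F [-2.4168 -0.7052  5.6272] op 0.577 jt6 [-0.3432 -1.0631]
3.5333 [0.5691 0.0996 0.0724] yaw -0.1539 tq [ 0.0302  0.4695 -0.0313] F [-2.7971 -0.7548  6.8032] op 0.58 jt6 [-0.2368 -0.9004]
```

View pics/w5.png

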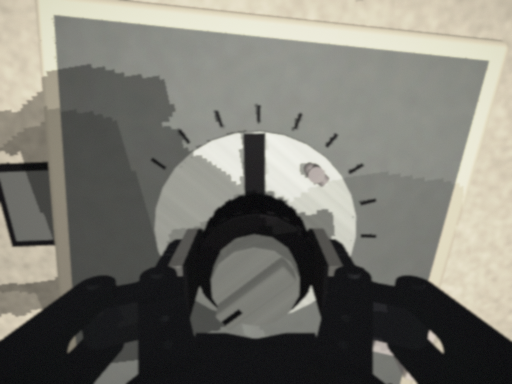

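Call:
move_arm(
  series=[
    [[0, 0, 0], -0.3, 0],
    [[0, 0, 0], -0.3, 0],
    [[0, 0, 0], -0.3, 0],
    [[0, 0, 0], -0.3, 0],
    [[0, 0, 0], -0.3, 0],
  ],
)

```text
t: 3.95
ee_pos: [0.5691, 0.0996, 0.0724]
ee_rot: [[0.955, -0.0, 0.297], [-0.297, -0.0, 0.955], [-0.0, -1.0, -0.0]]
contact_force: [-2.6, -0.3, 5.8]
opening: 0.576
```

```bash
python3 ob.py
```

```text
3.95 [0.5691 0.0996 0.0724] yaw -0.3014 tq [0.0045 0.4646 0.1375] F [-2.5886 -0.311   5.8388] op 0.576 jt6 [-0.3521 -1.0633]
```

Call:
move_arm(
  series=[
    [[0, 0, 0], -0.2, 0],
    [[0, 0, 0], -0.2, 0],
    [[0, 0, 0], -0.2, 0],
    [[0, 0, 0], -0.1, 0],
  ],
)

```text
t: 4.28
ee_pos: [0.5691, 0.0996, 0.0724]
ee_rot: [[0.932, 0.0, 0.363], [-0.363, -0.0, 0.932], [0.0, -1.0, 0.0]]
contact_force: [-2.9, 0.5, 6.4]
opening: 0.574
```

```bash
python3 ob.py; python3 pic.py w6;python3 ob.py
```

```text
4.2833 [0.5691 0.0996 0.0724] yaw -0.371 tq [-0.0054  0.4558  0.1356] F [-2.9371  0.4949  6.3531] op 0.574 jt6 [-0.355   0.0833]
4.3333 [0.5691 0.0996 0.0724] yaw -0.3714 tq [-0.0341  0.4807  0.0292] F [-2.0014 -0.3035  7.0931] op 0.576 jt6 [-0.2943 -0.0558]
```

View pics/w6.png

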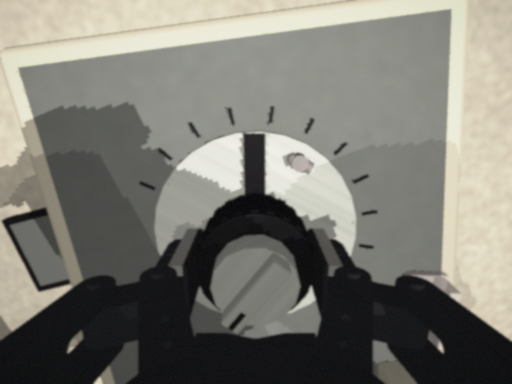

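Call:
move_arm(
  series=[
    [[0, 0, 0], -0.3, 0],
    [[0, 0, 0], -0.3, 0],
    [[0, 0, 0], -0.3, 0],
    [[0, 0, 0], -0.3, 0],
    [[0, 0, 0], -0.2, 0],
  ],
)

```text
t: 4.75
ee_pos: [0.5691, 0.0996, 0.0724]
ee_rot: [[0.872, -0.0, 0.49], [-0.49, -0.0, 0.872], [-0.0, -1.0, -0.0]]
contact_force: [-2.7, -0.2, 6.3]
opening: 0.573
```

```bash
python3 ob.py; python3 pic.py w7;python3 ob.py; python3 -c "
import cv2
f=cv2.imread('pics/w7.png')[110:260,170:350]
cv2.imwrite('pics/w7z.png',cv2.resize(f,None,fx=4,fy=4,interpolation=cv2.INTER_CUBIC))"
```

```text
4.75 [0.5691 0.0996 0.0724] yaw -0.5115 tq [-0.0058  0.4803  0.1759] F [-2.6772 -0.1906  6.3005] op 0.573 jt6 [-0.3784 -0.3121]
4.8 [0.5691 0.0996 0.0724] yaw -0.5127 tq [-0.0071  0.4448  0.0298] F [-2.4703 -0.8523  6.3465] op 0.576 jt6 [-0.2887 -0.3896]
```

View pics/w7z.png

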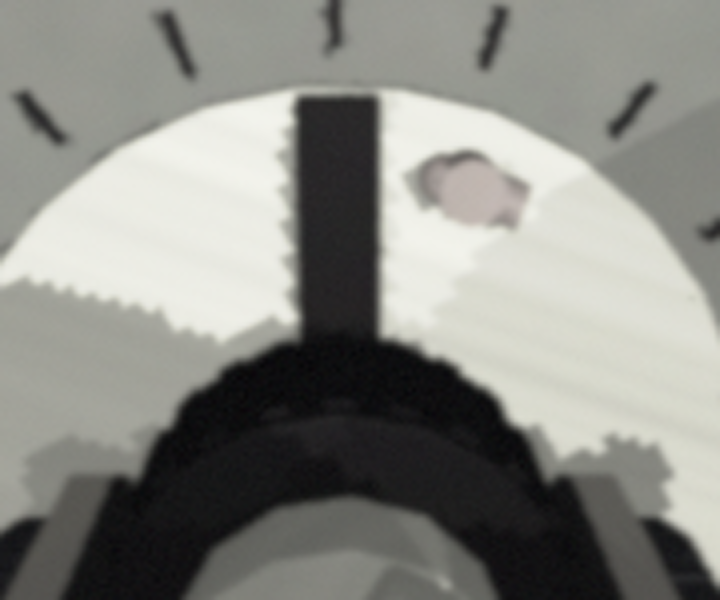

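Call:
move_arm(
  series=[
    [[0, 0, 0], -0.1, 0],
    [[0, 0, 0], -0.1, 0],
    [[0, 0, 0], -0.1, 0],
    [[0, 0, 0], -0.1, 0],
    [[0, 0, 0], -0.1, 0],
  ],
)

```text
t: 5.22
ee_pos: [0.5691, 0.0996, 0.0724]
ee_rot: [[0.847, 0.0, 0.531], [-0.531, 0.0, 0.847], [0.0, -1.0, 0.0]]
contact_force: [-3.0, 0.2, 5.8]
opening: 0.573
```

```bash
python3 ob.py
```

```text
5.2167 [0.5691 0.0996 0.0724] yaw -0.5604 tq [-0.0343  0.4839  0.1374] F [-3.0433  0.199   5.8175] op 0.573 jt6 [-0.3835 -0.2744]
```

Call:
move_arm(
  series=[
    [[0, 0, 0], -0.05, 0],
    [[0, 0, 0], -0.05, 0],
    [[0, 0, 0], -0.05, 0],
  ],
)

```text
t: 5.47
ee_pos: [0.5691, 0.0996, 0.0724]
ee_rot: [[0.839, -0.0, 0.544], [-0.544, -0.0, 0.839], [0.0, -1.0, -0.0]]
contact_force: [-2.6, -0.6, 7.0]
opening: 0.576
```

```bash
python3 ob.py
```

```text
5.4667 [0.5691 0.0996 0.0724] yaw -0.5751 tq [0.057  0.4898 0.1246] F [-2.59   -0.6231  6.9632] op 0.576 jt6 [-0.3822 -0.0725]
```

Call:
move_arm(
  series=[
    [[0, 0, 0], -0.05, 0],
    [[0, 0, 0], -0.05, 0],
  ],
)

```text
t: 5.63
ee_pos: [0.5691, 0.0996, 0.0724]
ee_rot: [[0.834, 0.0, 0.552], [-0.552, -0.0, 0.834], [0.0, -1.0, 0.0]]
contact_force: [-2.4, 0.7, 6.8]
opening: 0.574
```

```bash
python3 ob.py; python3 pic.py w8; python3 -c "
import cv2
f=cv2.imread('pics/w8.png')[110:260,170:350]
cv2.imwrite('pics/w8z.png',cv2.resize(f,None,fx=4,fy=4,interpolation=cv2.INTER_CUBIC))"
```

```text
5.6333 [0.5691 0.0996 0.0724] yaw -0.5851 tq [-0.0269  0.4906  0.1447] F [-2.4265  0.6906  6.7563] op 0.574 jt6 [-0.3839 -0.0771]
```

View pics/w8z.png

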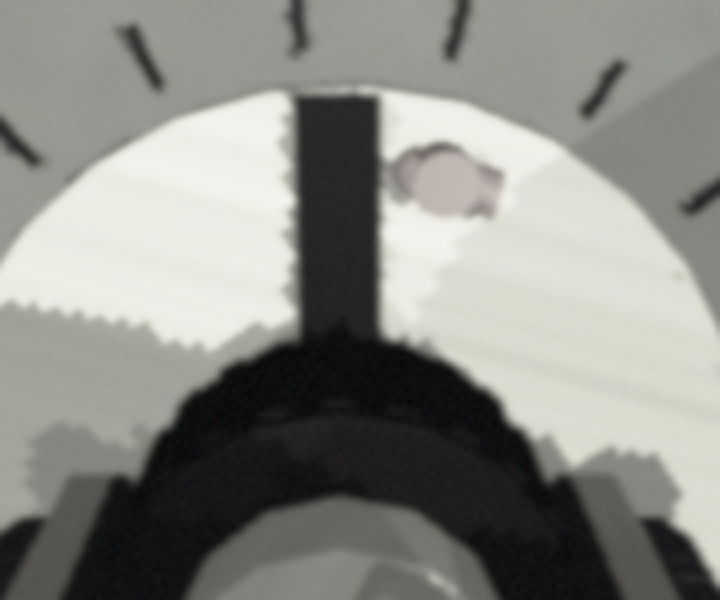

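Call:
move_arm(
  series=[
    [[0, 0, 0], -0.05, 0],
    [[0, 0, 0], -0.05, 0],
    [[0, 0, 0], -0.05, 0],
  ],
)

```text
t: 5.93
ee_pos: [0.5691, 0.0996, 0.0724]
ee_rot: [[0.825, -0.0, 0.565], [-0.565, -0.0, 0.825], [-0.0, -1.0, -0.0]]
contact_force: [-2.5, -0.6, 6.8]
opening: 0.576
```

```bash
python3 ob.py
```

```text
5.9333 [0.5691 0.0996 0.0724] yaw -0.6001 tq [0.005  0.4833 0.112 ] F [-2.4517 -0.5924  6.7791] op 0.576 jt6 [-0.3846 -0.0807]
```

Call:
move_arm(
  series=[
    [[0, 0, 0], -0.04, 0],
    [[0, 0, 0], -0.04, 0],
  ],
)

```text
t: 6.1
ee_pos: [0.569, 0.0996, 0.0724]
ee_rot: [[0.821, -0.0, 0.571], [-0.571, -0.0, 0.821], [-0.0, -1.0, -0.0]]
contact_force: [-2.7, 0.4, 5.3]
opening: 0.578
```

```bash
python3 ob.py
```

```text
6.1 [0.569  0.0996 0.0724] yaw -0.6081 tq [0.0007 0.4943 0.1565] F [-2.6935  0.4029  5.301 ] op 0.578 jt6 [-0.3869 -0.0288]
```

Single small steps from here.

Call:
move_arm(
  series=[
    [[0, 0, 0], -0.04, 0],
  ],
)

```text
t: 6.18
ee_pos: [0.5691, 0.0996, 0.0724]
ee_rot: [[0.818, -0.0, 0.575], [-0.575, -0.0, 0.818], [-0.0, -1.0, -0.0]]
contact_force: [-1.7, -0.7, 6.4]
opening: 0.575
```

```bash
python3 ob.py
```

```text
6.1833 [0.5691 0.0996 0.0724] yaw -0.612 tq [0.0039 0.4687 0.1175] F [-1.7407 -0.7355  6.3679] op 0.575 jt6 [-0.386  -0.0367]
```

Call:
move_arm(
  series=[
    [[0, 0, 0], -0.04, 0],
  ],
)

```text
t: 6.27
ee_pos: [0.5691, 0.0996, 0.0724]
ee_rot: [[0.816, 0.0, 0.578], [-0.578, -0.0, 0.816], [0.0, -1.0, 0.0]]
contact_force: [-3.1, 0.1, 6.4]
opening: 0.575
```

```bash
python3 ob.py; python3 pic.py w9; python3 ob.py;python3 -c "
import cv2
f=cv2.imread('pics/w9.png')[110:260,170:350]
cv2.imwrite('pics/w9z.png',cv2.resize(f,None,fx=4,fy=4,interpolation=cv2.INTER_CUBIC))"
```

```text
6.2667 [0.5691 0.0996 0.0724] yaw -0.616 tq [-0.0211  0.4824  0.0943] F [-3.1044  0.0798  6.3623] op 0.575 jt6 [-0.3878 -0.0375]
6.3167 [0.569  0.0996 0.0724] yaw -0.6164 tq [-0.0055  0.4496  0.0579] F [-2.2632 -0.9355  6.8353] op 0.577 jt6 [-0.369  -0.0245]
```

View pics/w9z.png

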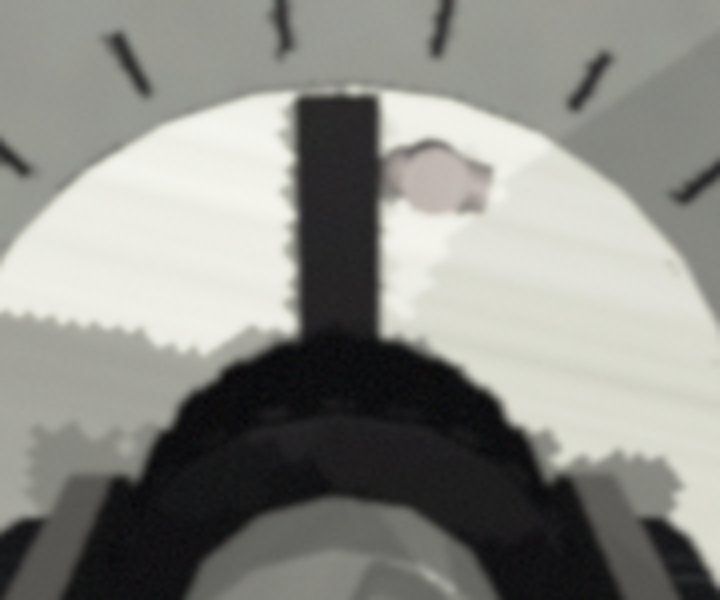

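Call:
move_arm(
  series=[
    [[0, 0, 0], -0.03, 0],
  ],
)

```text
t: 6.4
ee_pos: [0.5691, 0.0996, 0.0724]
ee_rot: [[0.815, 0.0, 0.58], [-0.58, 0.0, 0.815], [0.0, -1.0, 0.0]]
contact_force: [-2.4, 0.3, 6.8]
opening: 0.575
```

```bash
python3 ob.py
```

```text
6.4 [0.5691 0.0996 0.0724] yaw -0.6189 tq [0.0205 0.5012 0.123 ] F [-2.4078  0.2973  6.7594] op 0.575 jt6 [-0.3967 -0.0247]
```

Call:
move_arm(
  series=[
    [[0, 0, 0], -0.03, 0],
  ],
)

```text
t: 6.48
ee_pos: [0.5691, 0.0996, 0.0724]
ee_rot: [[0.813, -0.0, 0.583], [-0.583, 0.0, 0.813], [-0.0, -1.0, 0.0]]
contact_force: [-3.7, -0.4, 6.2]
opening: 0.574
```

```bash
python3 ob.py
```

```text
6.4833 [0.5691 0.0996 0.0724] yaw -0.622 tq [0.0139 0.5391 0.16  ] F [-3.6952 -0.3577  6.1681] op 0.574 jt6 [-0.4479  0.0106]
```

Call:
move_arm(
  series=[
    [[0, 0, 0], -0.02, 0],
  ],
)

```text
t: 6.57
ee_pos: [0.5691, 0.0996, 0.0724]
ee_rot: [[0.812, 0.0, 0.584], [-0.584, -0.0, 0.812], [0.0, -1.0, 0.0]]
contact_force: [-3.0, 0.9, 6.9]
opening: 0.577
```

```bash
python3 ob.py
```

```text
6.5667 [0.5691 0.0996 0.0724] yaw -0.624 tq [0.0445 0.4324 0.2064] F [-3.0186  0.908   6.8768] op 0.577 jt6 [-0.4834  0.1242]
```

Call:
move_arm(
  series=[
    [[0, 0, 0], 0, 0],
  ],
)

```text
t: 6.65
ee_pos: [0.5691, 0.0996, 0.0723]
ee_rot: [[0.812, -0.0, 0.584], [-0.584, -0.0, 0.812], [0.0, -1.0, -0.0]]
contact_force: [-2.7, -0.1, 6.0]
opening: 0.577
```

```bash
python3 ob.py
```

```text
6.65 [0.5691 0.0996 0.0723] yaw -0.6239 tq [-0.0026  0.4723  0.104 ] F [-2.6767 -0.0541  6.0188] op 0.577 jt6 [-0.4077  0.1912]
```

Call:
move_arm(
  series=[
    [[0, 0, 0], -0.02, 0],
  ],
)

```text
t: 6.73
ee_pos: [0.5691, 0.0996, 0.0724]
ee_rot: [[0.81, -0.0, 0.586], [-0.586, -0.0, 0.81], [-0.0, -1.0, -0.0]]
contact_force: [-2.7, 0.1, 6.1]
opening: 0.572
```

```bash
python3 ob.py
```

```text
6.7333 [0.5691 0.0996 0.0724] yaw -0.6258 tq [0.0308 0.4582 0.2165] F [-2.6883  0.1087  6.0595] op 0.572 jt6 [-0.5386  0.0655]
```

Call:
move_arm(
  series=[
    [[0, 0, 0], 0, 0],
    [[0, 0, 0], 0, 0],
  ],
)

```text
t: 6.9
ee_pos: [0.5691, 0.0996, 0.0724]
ee_rot: [[0.81, -0.0, 0.586], [-0.586, 0.0, 0.81], [-0.0, -1.0, -0.0]]
contact_force: [-3.7, 1.5, 6.7]
opening: 0.577
```

```bash
python3 ob.py; python3 pic.py w10;python3 ob.py; python3 -c "
import cv2
f=cv2.imread('pics/w10.png')[110:260,170:350]
cv2.imwrite('pics/w10z.png',cv2.resize(f,None,fx=4,fy=4,interpolation=cv2.INTER_CUBIC))"
```

```text
6.9 [0.5691 0.0996 0.0724] yaw -0.6259 tq [-0.0189  0.4495  0.1263] F [-3.664   1.4587  6.7148] op 0.577 jt6 [-0.4271  0.1381]
6.95 [0.5691 0.0996 0.0724] yaw -0.6259 tq [0.0129 0.4426 0.1102] F [-2.5115  0.5575  6.526 ] op 0.577 jt6 [-0.4343  0.1287]
```

View pics/w10z.png

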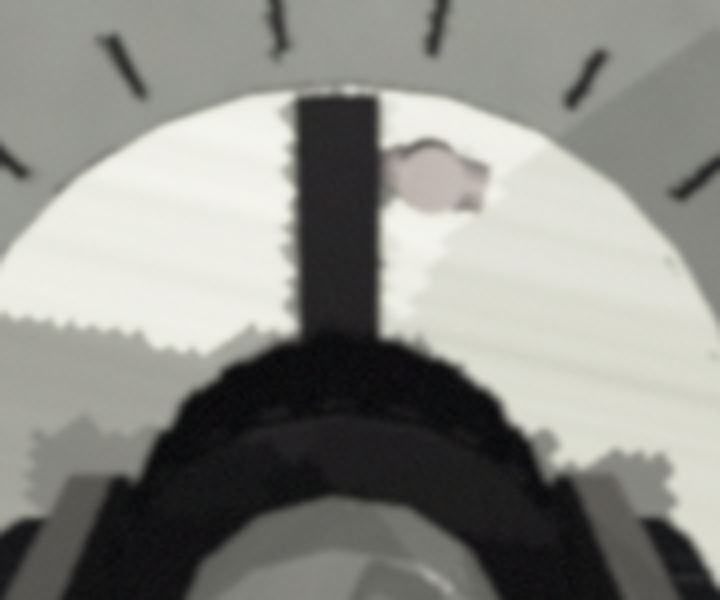

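Call:
move_arm(
  series=[
    [[0, 0, 0], -0.02, 0],
  ],
)

```text
t: 7.03
ee_pos: [0.5691, 0.0997, 0.0724]
ee_rot: [[0.809, -0.0, 0.587], [-0.587, -0.0, 0.809], [-0.0, -1.0, -0.0]]
contact_force: [-2.7, 0.8, 6.6]
opening: 0.572
```

```bash
python3 ob.py
```

```text
7.0333 [0.5691 0.0997 0.0724] yaw -0.6277 tq [0.0732 0.4678 0.2083] F [-2.652   0.8288  6.5561] op 0.572 jt6 [-0.6002  0.083 ]
```

Call:
move_arm(
  series=[
    [[0, 0, 0], 0, 0],
    [[0, 0, 0], 0, 0],
  ],
)

```text
t: 7.2
ee_pos: [0.569, 0.0996, 0.0724]
ee_rot: [[0.809, -0.0, 0.587], [-0.587, -0.0, 0.809], [-0.0, -1.0, -0.0]]
contact_force: [-3.0, 0.3, 7.3]
opening: 0.57
```

```bash
python3 ob.py
```

```text
7.2 [0.569  0.0996 0.0724] yaw -0.6278 tq [0.024  0.48   0.1052] F [-3.0288  0.2983  7.3458] op 0.57 jt6 [-0.4815  0.17  ]
```

Call:
move_arm(
  series=[
    [[0, 0, 0], 0, 0.25],
    [[0, 0, 0], 0, 0.35],
    [[0, 0, 0], 0, 0.5],
    [[0, 0, 0], 0, 0.6],
    [[0, 0, 0], 0, 0.6],
  ],
)

```text
t: 7.62
ee_pos: [0.5692, 0.0996, 0.072]
ee_rot: [[0.809, 0.0, 0.588], [-0.588, 0.0, 0.809], [0.0, -1.0, 0.0]]
contact_force: [-0.8, 0.2, 0.1]
opening: 0.802
```

```bash
python3 ob.py; python3 pic.py w11;python3 ob.py; python3 -c "
import cv2
f=cv2.imread('pics/w11.png')[110:260,170:350]
cv2.imwrite('pics/w11z.png',cv2.resize(f,None,fx=4,fy=4,interpolation=cv2.INTER_CUBIC))"
```

```text
7.6167 [0.5692 0.0996 0.072 ] yaw -0.628 tq [ 0.0484 -0.0304  0.023 ] F [-0.8438  0.2177  0.1174] op 0.802 jt6 [0.0049 0.0003]
7.6667 [0.5692 0.0996 0.072 ] yaw -0.628 tq [ 0.0192  0.0545 -0.0191] F [0.3377 0.3178 0.4857] op 0.802 jt6 [0.0036 0.0002]
```

View pics/w11z.png

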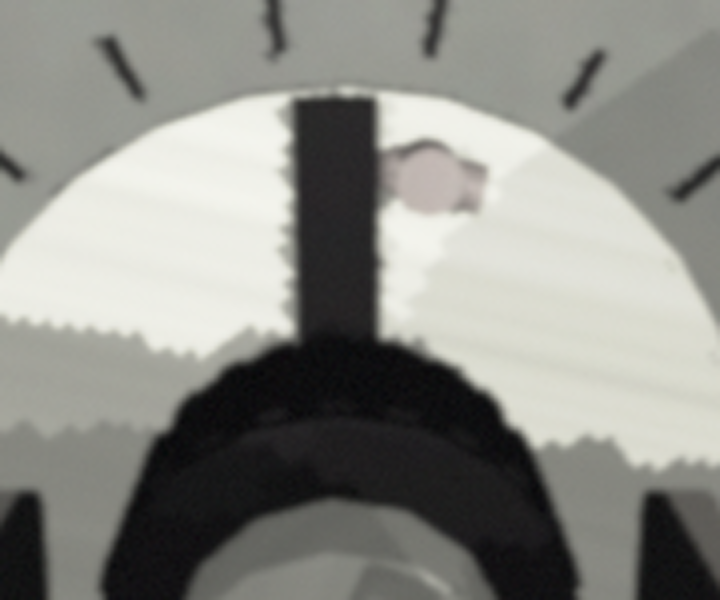

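View pics/w11.png

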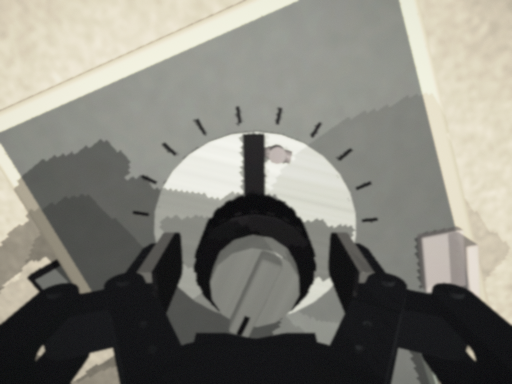

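```bash
python3 - <<'E'
import pickle,numpy as np
for n in ["w9","w10","w11"]:
    g=pickle.load(open(n+".pkl","rb"))["frame"].astype(float)
    r=[]
    for y in (144,148,152,154,156):
        row=g[y].mean(1)
        def cross(a,b,th,up):
            for x in range(a,b):
                if (row[x]-th)*(row[x+1]-th)<=0 : return x+(th-row[x])/(row[x+1]-row[x])
        r.append((round(cross(236,254,120,0),2),round(cross(254,272,100,1),2)))
    print(n,r)
    for y in (153,155,157): print(y,g[y,258:296].mean(1).astype(int))
E
```

```text
w9 [(np.float64(243.2), np.float64(263.82)), (np.float64(243.61), np.float64(264.05)), (np.float64(243.05), np.float64(265.37)), (np.float64(243.27), np.float64(265.36)), (np.float64(243.36), np.float64(265.12))]
153 [ 39  41  40  40  42  44  60  89 118 139 152 160 171 180 185 184 182 183
 184 185 185 185 186 185 187 186 188 187 181 171 163 158 154 154 168 204
 230 236]
155 [ 39  40  39  40  41  47  65  92 116 130 143 155 170 182 184 184 183 182
 184 185 185 185 187 185 187 187 188 188 184 184 180 178 176 177 188 212
 227 228]
157 [ 38  39  40  39  41  46  70 101 121 128 130 140 159 176 182 182 182 183
 184 185 184 185 185 186 187 188 187 185 182 181 182 186 187 197 213 228
 235 236]
w10 [(np.float64(243.74), np.float64(263.79)), (np.float64(243.18), np.float64(265.19)), (np.float64(243.22), np.float64(265.19)), (np.float64(243.24), np.float64(265.24)), (np.float64(243.66), np.float64(265.35))]
153 [ 41  40  39  38  40  44  62  93 122 141 156 171 181 186 184 182 181 183
 184 185 185 186 186 186 188 187 187 183 175 167 160 158 157 169 197 225
 234 234]
155 [ 38  39  40  38  40  44  61
[... 282 characters left out ...]
 231]
w11 [(np.float64(243.07), np.float64(263.25)), (np.float64(242.49), np.float64(264.56)), (np.float64(242.74), np.float64(264.67)), (np.float64(242.73), np.float64(264.77)), (np.float64(243.05), np.float64(264.85))]
153 [ 40  41  39  40  43  53  79 109 131 146 155 167 179 183 184 182 183 184
 185 185 186 185 185 185 187 189 185 178 169 161 157 156 158 178 214 231
 236 234]
155 [ 39  40  39  40  42  51  76 107 131 148 160 172 181 183 183 183 183 184
 185 185 185 185 186 187 188 188 187 184 181 180 178 176 181 197 218 227
 227 225]
157 [ 41  41  39  39  42  56  83 107 124 135 149 169 179 182 182 183 183 184
 185 185 185 185 186 187 188 187 184 179 176 182 186 189 201 220 232 236
 232 227]
```

Call:
move_arm(
  series=[
    [[0, 0, 0.05], 0, 0.6],
    [[0, 0, 0.1], 0, 0.6],
    [[0, 0, 0.13], 0, 0.6],
    [[0, 0, 0.13], 0, 0.6],
    [[0, 0, 0.1], 0, 0.6],
  ],
)

```text
t: 8.08
ee_pos: [0.5695, 0.0996, 0.228]
ee_rot: [[0.809, 0.002, 0.587], [-0.587, 0.0, 0.809], [0.001, -1.0, 0.001]]
contact_force: [1.3, 0.3, -0.7]
opening: 0.801
```

Call:
move_arm(
  series=[
    [[0, 0, 0.02], 1, 1],
    [[0, 0, 0], 1, 1],
    [[0, 0, 0], 1, 1],
    [[0, 0, 0], 1, 1],
    [[0, 0, 0], 1, 1],
  ],
)

```text
t: 8.5
ee_pos: [0.5691, 0.0996, 0.231]
ee_rot: [[0.992, 0.0, 0.123], [-0.123, -0.0, 0.992], [0.0, -1.0, -0.0]]
contact_force: [-0.6, 0.3, -1.2]
opening: 1.001
```

Call:
move_arm(
  series=[
    [[0, 0, 0], 1, 1],
    [[0, 0, 0], 0.28, 1],
    [[0, 0, 0], 0, 1],
    [[0, 0, 0], 0, 1],
    [[0, 0, 0], 0, 1],
  ],
)

```text
t: 8.92
ee_pos: [0.5692, 0.0996, 0.2309]
ee_rot: [[1.0, -0.0, 0.002], [-0.002, -0.0, 1.0], [-0.0, -1.0, -0.0]]
contact_force: [-0.6, -0.1, -0.7]
opening: 1.001
```

```bash
python3 ob.py; python3 pic.py w12;python3 -c "
import cv2
f=cv2.imread('pics/w12.png')[95:225,180:325]
cv2.imwrite('pics/w12z.png',cv2.resize(f,None,fx=4.5,fy=4.5,interpolation=cv2.INTER_CUBIC))"
```

```text
8.9167 [0.5692 0.0996 0.2309] yaw -0.0016 tq [-0.0264 -0.015  -0.006 ] F [-0.6076 -0.1488 -0.688 ] op 1.001 jt6 [-0.0027 -0.0523]
```

View pics/w12z.png

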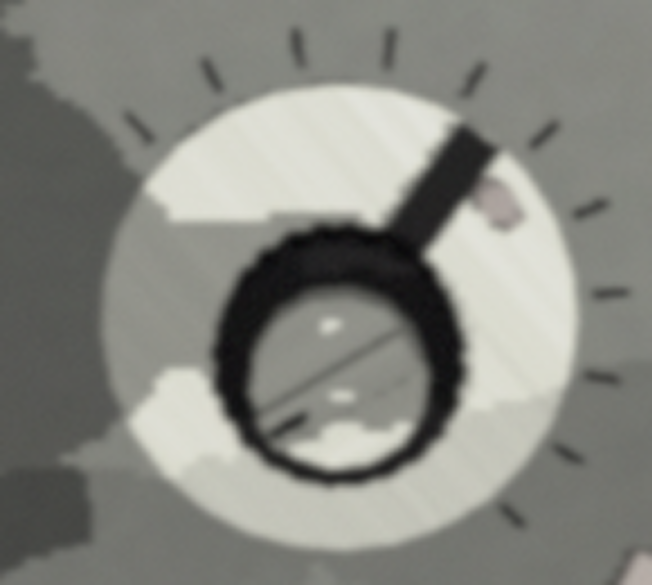

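Call:
move_arm(
  series=[
    [[-0.04, -0.11, 0], 0, 0],
    [[-0.04, -0.11, 0], 0, -1],
    [[-0.04, -0.11, 0], 0, -1],
    [[-0.04, -0.11, 0], 0, -1],
    [[0, 0, 0], 0, -1],
  ],
)

```text
t: 9.38
ee_pos: [0.5194, -0.0367, 0.231]
ee_rot: [[1.0, -0.001, 0.004], [-0.004, -0.001, 1.0], [-0.001, -1.0, -0.001]]
contact_force: [0.6, 0.8, 0.8]
opening: 0.302
```

Call:
move_arm(
  series=[
    [[0, 0, -0.1], 0, -1],
    [[0, 0, -0.1], 0, -1],
    [[0, 0, -0.1], 0, -1],
    [[0, 0, -0.1], 0, -1],
    [[0, 0, -0.04], 0, -1],
  ],
)

```text
t: 9.8
ee_pos: [0.5196, -0.0322, 0.0958]
ee_rot: [[1.0, -0.004, 0.001], [-0.001, 0.001, 1.0], [-0.004, -1.0, 0.001]]
contact_force: [-0.2, 0.2, -0.5]
opening: -0.0
```

Call:
move_arm(
  series=[
    [[0, 0, 0], 0, -1],
    [[0, 0, 0], 0, -1],
    [[0, 0, 0], 0, -1],
  ],
)

```text
t: 10.05
ee_pos: [0.5219, -0.0325, 0.1]
ee_rot: [[1.0, 0.001, 0.0], [-0.0, -0.0, 1.0], [0.001, -1.0, -0.0]]
contact_force: [0.1, 0.8, 0.7]
opening: 0.001
```

```bash
python3 ob.py; python3 pic.py w13; python3 - <<'E'
from station import env
import cv2
for n,b in [("scene",(150,300,160,360)),("side",(100,230,200,360))]:
    s=env.get_image(n)["frame"][b[0]:b[1],b[2]:b[3],::-1]
    cv2.imwrite(f"pics/{n}13.png",cv2.resize(s,None,fx=3.5,fy=3.5,interpolation=cv2.INTER_CUBIC))
E
```

```text
10.05 [ 0.5219 -0.0325  0.1   ] yaw -0.0003 tq [ 0.0187 -0.0483 -0.0329] F [0.1458 0.7924 0.725 ] op 0.001 jt6 [-0.053   0.0202]
```

View pics/w13.png

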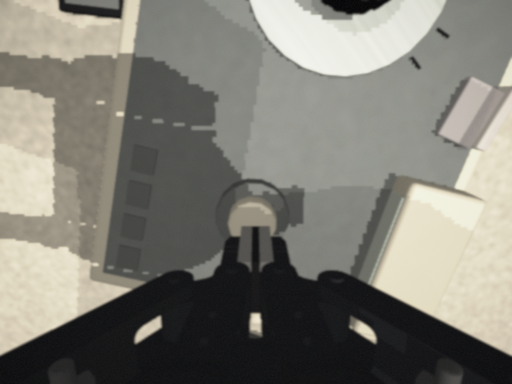

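View pics/scene13.png

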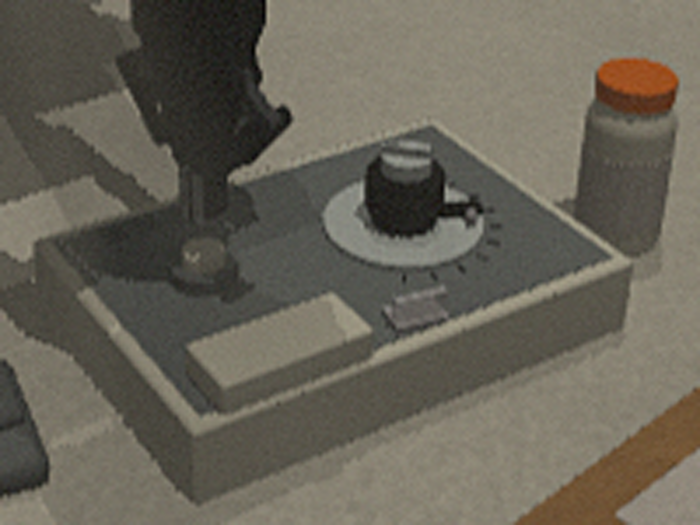

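View pics/side13.png

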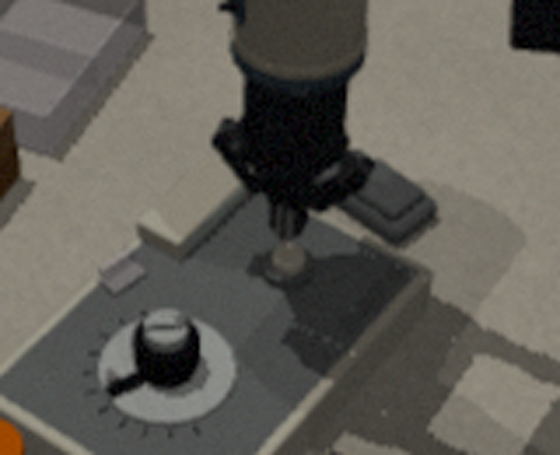

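Call:
move_arm(
  series=[
    [[-0.003, 0, -0.03], 0, -1],
    [[0, 0, -0.03], 0, -1],
    [[0, 0, -0.01], 0, -1],
    [[0, 0, 0], 0, -1],
  ],
)

```text
t: 10.53
ee_pos: [0.5197, -0.0323, 0.0769]
ee_rot: [[1.0, -0.002, 0.0], [-0.0, 0.0, 1.0], [-0.002, -1.0, 0.0]]
contact_force: [-1.6, -0.4, 0.6]
opening: 0.002
```

```bash
python3 ob.py
```

```text
10.5333 [ 0.5197 -0.0323  0.0769] yaw -0.0 tq [ 0.0314  0.188  -0.0094] F [-1.6022 -0.4029  0.57  ] op 0.002 jt6 [-0.0104  0.0008]
```

Call:
move_arm(
  series=[
    [[0, 0, -0.007], 0, -1],
    [[0, 0, -0.007], 0, -1],
  ],
)

```text
t: 10.7
ee_pos: [0.5201, -0.0324, 0.0737]
ee_rot: [[1.0, -0.0, -0.0], [0.0, 0.0, 1.0], [-0.0, -1.0, 0.0]]
contact_force: [-1.3, 0.6, 3.5]
opening: 0.001
```

```bash
python3 ob.py
```

```text
10.7 [ 0.5201 -0.0324  0.0737] yaw 0.0 tq [ 0.0418  0.3345 -0.0199] F [-1.3187  0.6452  3.4507] op 0.001 jt6 [-0.0782  0.0001]
```

Call:
move_arm(
  series=[
    [[0, 0, -0.004], 0, -1],
    [[0, 0, -0.004], 0, -1],
  ],
)

```text
t: 10.87
ee_pos: [0.5201, -0.0323, 0.0713]
ee_rot: [[1.0, -0.0, -0.0], [0.0, 0.0, 1.0], [-0.0, -1.0, 0.0]]
contact_force: [-3.3, 0.7, 4.6]
opening: 0.003
```

```bash
python3 ob.py
```

```text
10.8667 [ 0.5201 -0.0323  0.0713] yaw 0.0 tq [0.1008 0.4937 0.0405] F [-3.3499  0.6808  4.6174] op 0.003 jt6 [-0.1072 -0.0002]
```

Call:
move_arm(
  series=[
    [[0, 0, -0.003], 0, -1],
    [[0, 0, 0], 0, -1],
  ],
)

```text
t: 11.03
ee_pos: [0.5202, -0.0324, 0.0709]
ee_rot: [[1.0, -0.0, -0.0], [0.0, -0.0, 1.0], [-0.0, -1.0, -0.0]]
contact_force: [-5.3, 0.0, 14.4]
opening: -0.003
```

```bash
python3 ob.py
```

```text
11.0333 [ 0.5202 -0.0324  0.0709] yaw 0.0001 tq [0.1004 0.9297 0.0264] F [-5.2611  0.0239 14.4203] op -0.003 jt6 [-0.2164 -0.0006]
```

Force rose sharply past the spring's 5 N to 14 N: the button is bottomed. Release it.

Call:
move_arm(
  series=[
    [[0, 0, 0.01], 0, -1],
    [[0, 0, 0.02], 0, -1],
    [[0, 0, 0.05], 0, -1],
    [[0, 0, 0.1], 0, -1],
    [[0, 0, 0.13], 0, -1],
  ],
)

```text
t: 11.45
ee_pos: [0.5191, -0.0322, 0.1631]
ee_rot: [[1.0, -0.004, 0.0], [-0.0, 0.001, 1.0], [-0.004, -1.0, 0.001]]
contact_force: [1.2, -0.4, -0.7]
opening: -0.002
```

Call:
move_arm(
  series=[
    [[0, 0, 0.13], 0, -1],
    [[0.1, 0.12, 0.08], 0, -1],
    [[0.05, 0.12, 0], 0, -1],
    [[0.01, 0.12, 0], 0, -1],
    [[0, 0.08, 0], 0, 0],
  ],
)

```text
t: 11.87
ee_pos: [0.5631, 0.0947, 0.2223]
ee_rot: [[1.0, 0.002, -0.0], [0.0, 0.001, 1.0], [0.002, -1.0, 0.001]]
contact_force: [-0.6, 0.5, 0.4]
opening: 0.126
```

Call:
move_arm(
  series=[
    [[0, 0, 0], 0, 1],
    [[0, 0, 0], 0, 1],
    [[0, 0, 0], 0, 1],
    [[0, 0, 0], 0, 1],
    [[0, 0, 0], 0, 1],
  ],
)

```text
t: 12.28
ee_pos: [0.5621, 0.0911, 0.2215]
ee_rot: [[1.0, 0.0, 0.001], [-0.001, -0.0, 1.0], [0.0, -1.0, -0.0]]
contact_force: [-0.2, -0.8, -0.3]
opening: 0.844
```

```bash
python3 ob.py; python3 pic.py w14; python3 - <<'E'
import cv2,pickle
from station import env
im=pickle.load(open("w14.pkl","rb"))["frame"][:,:,::-1]
cv2.imwrite("pics/w14z.png",cv2.resize(im[95:225,180:325],None,fx=4.5,fy=4.5,interpolation=cv2.INTER_CUBIC))
cv2.imwrite("pics/s14.png",env.get_image("scene")["frame"][:,:,::-1])
from h import *
w=pickle.load(open("w14.pkl","rb"))
print("predicted btn up/down px",pj(w,[.5208,-.0317,.077]),pj(w,[.5208,-.0317,.071]))
E
```

```text
12.2833 [0.5621 0.0911 0.2215] yaw -0.0013 tq [-0.0497  0.0079 -0.0262] F [-0.1712 -0.8095 -0.2988] op 0.844 jt6 [ 0.5833 -0.0151]
predicted btn up/down px [214.34585885 290.63444367] [215.04891036 287.25777746]
```

View pics/w14.png

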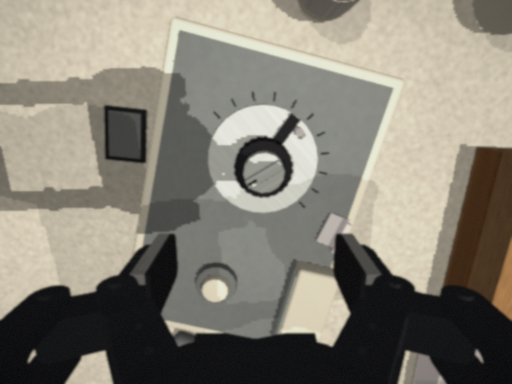

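View pics/w14z.png

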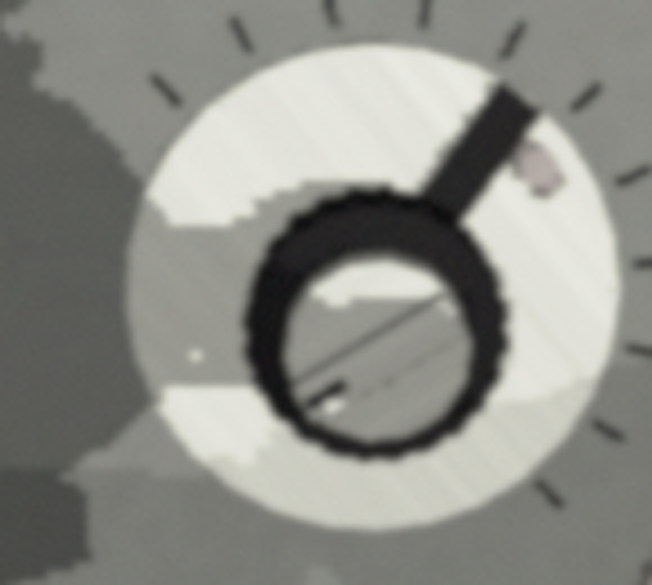

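View pics/s14.png

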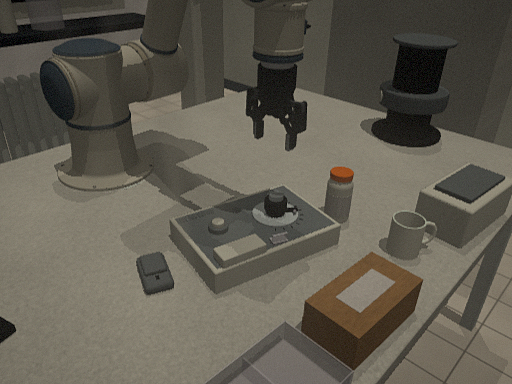

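Call:
move_arm(
  series=[
    [[0, 0, 0], 0, 1],
    [[0, 0, 0], 0, 1],
    [[0, 0, 0], 0, 1],
    [[0, 0, 0], 0, 1],
  ],
)

```text
t: 12.72
ee_pos: [0.562, 0.092, 0.2215]
ee_rot: [[1.0, 0.0, 0.0], [-0.0, 0.0, 1.0], [0.0, -1.0, 0.0]]
contact_force: [-0.3, -0.1, 0.1]
opening: 0.999
```

```bash
python3 ob.py; python3 -c "
from station import env
print(env.hand_in())"
```

```text
12.7167 [0.562  0.092  0.2215] yaw -0.0001 tq [-0.038   0.0696  0.0129] F [-0.3132 -0.0872  0.0599] op 0.999 jt6 [-0.1337 -0.0018]
the job is handed in; nothing more can be done
None
```

I turned the outer ring clockwise about 0.62 rad until its lug met the screw, then pressed the confirm button fully and let it come back up. I handed the job in at about 12.7 s with the gripper well clear of everything; no verdict is reported.

- **Ring and lug:** the turning torque rose clearly above its free level of about 0.13 N m when the lug made contact. I stopped about 6 mrad past first contact. From the rise in torque, the push on the screw peaked at 2–5 N. The wrist sensor suggests about 2 N and the base-joint torque about 5 N, so the two disagree on the exact figure. Pictures before and after letting go show the lug-to-post gap unchanged, to about 0.1 mm.
- **Post and inner knob:** in the last pictures the post, the collar and the inner knob's mark are where they were at the start.
- **Confirm button:** the tip went down to 16 mm above the deck, the full 6 mm of travel. The force rose sharply from about 5 N to 14 N there, which shows it reached the bottom. In the last picture the cap is back up, matching its predicted position to about 1 pixel.
- **Everything else:** the tub, mouse, sleeve and bite block look unmoved by eye in the last pictures. I did not measure their positions.

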